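# Free the tin from the lid press and restock its row

## Robot

A 6-joint arm with a two-finger parallel gripper is mounted at the origin on the work surface. World frame = base frame: x ahead of the robot, y to its left, z up, the work surface at z = 0. Lengths are in m, angles in rad, forces in N, time in s.
With the tool pointing down it reaches from about 0.35 to 0.975 m from the base axis. Payload 4.9 kg.
Tool frame: the origin (TCP) lies on the front face of the gripper's body, between the roots of the fingers; the fingertips stand ctrl.tip_extent ahead of it and the grasp point (between the pads) lies 54 mm ahead of it (ctrl.tip_extent is the distance from the TCP to the fingertips, in m); z points along the fingers, y is the line along which they close (so a half turn about z gives the same grasp; the last joint's range is limited). The gripper opens to 85 mm and grips with 20 to 120 N. Pads are 22 mm wide; open, the fingers measure 114 mm over their backs; the gripper's body (76 mm by 85 mm) begins 54 mm behind the grasp point. The pads swing forward as they close: fully open they stand 13 mm farther back than shut.
Start: joints at [1.091, 0.053, 1.613, -0, 1.476, -0.119], TCP at [0.221, 0.585, 0.304] pointing down, gripper open.
Joint ranges: [-3.01, 3.01], [-1.01, 2.22], [0.06, 2.58], [-1.02, 4.17], [0.09, 2.62], [-3.14, 3.14]. Speed limits (rad/s): [2.57, 2.57, 3.14, 3.14, 3.14, 3.14].

## Interface

Orientations are given as a rotation vector (axis times angle).
In Python, from station import ctrl gives the robot as it stands.
- The arm moves only by the tool apply_moves, never from a script. Its argument "rows" is one flat list of numbers, 6 for each row, row after row: the shift along the tool's x, y, z normalised to -1 to 1, where 1 is 0.6 m, then the turn, a rotation vector about the tool's x, y, z normalised to -1 to 1, where 1 is 90 degrees. A call has 1 to 20 rows; each row is the pose to reach, as a shift and turn from the pose commanded when the call began, along the tool's axes at that moment; what a row does not reach only later rows make up. A row lasts 1/10 s, in which the tool goes at most 50 mm and 8.59 degrees, less where a joint would pass 70% of its speed; a pose out of reach is approached as far as the arm can. A call with a number of a shift or a turn outside -1 to 1 is refused whole. A call with a gripper value outside its range is refused whole. "grip" is the opening, from 0 (shut) to 1 (fully open), set as the call begins (left out, the last holds). The fingers move at their own pace and stop on an object; "grip_force" is the grip in N (left out, the last holds). Time passes only in rows, so rows that repeat a pose let the fingers close. It gives the time, the measured TCP pose, the force, the opening and the grip force at its end, in the units of the state.
- ctrl.get_obs(): the state, without advancing time (a new reading comes with each control period).
- ctrl.get_image(name): name is "side" or "top"; returns (picture, depth): 420x560x3 uint8, blue, green, red; 420x560 float32, m along the optical axis (not along the pixel's ray), 0 where there is no reading.
- ctrl.camera_model(name): a dict with "mtx" (3x3 intrinsics, pixels), "k1" (the pictures are not rectified: a ray, as slopes to the right and down, at radius r is drawn at 1 + k1 r^2 times it, then the intrinsics apply), "R" (3x3) and "t" (3): a world point X has camera coordinates R X + t. Camera axes: x right, y down, z forward; pixel columns grow to the right and rows downward; lengths in m; the calibration is good to about 2 mm. A picture is of the moment at which its call begins. camera_model takes no time and is no camera call.
- ctrl.finish_job(): hands the job in; it is judged then, once.
The state is a dict: "t": time; "q": joint angles; "dq": joint speeds; "effort": joint torques, N m; "tool_pos": TCP position; "tool_rot": TCP orientation; "contact_force": force on the tool from outside, world axes, zero at the start; "wrist_torque": the same for the moment, N m; "opening": finger opening in m; "grip_force": force on a finger pad.
Only numpy, scipy, OpenCV 4.12 (cv2) and the standard library are available. Lean on these libraries where they do the work, as an engineer would, in place of code of your own. Each camera call takes 0.05 s, during which the arm holds its last target. There are 200 camera calls.

## Task

Lift the press's sprung arm by its bar until it goes over its hold-open point and stays up by itself, and leave it open. Then pull the two tall older tins in the stock lane forward, upright, until they are close together against the lane's front stop (the end towards the robot), and only after that take the finished tin out of the press and gently set it down upright in the same lane, close behind them. Leave the squat tins and everything else where it is.

Things in the scene. Friction and masses are not known exactly. Their poses are not given: they have to be found in the camera images.
- clamp_arm (a joint): angle of the press's sprung arm: 0 = arm level, its rubber pad pressing on the held tin (about 12 N); grows as the bar end rises; stop at 1.70. An over-centre spring pushes it shut below about 1.05 rad and throws it open to the stop, where it stays, above that. Lifting at the bar takes about 6 to 7 N at first, falling to nothing at the hold-open point
- lift_bar (a point): centre of the lift bar: a level black round bar 12 mm in diameter and 90 mm long, along the press's y axis, across the free end of the steel arm. Closed: 112 mm above the table, 75 mm from the held tin's axis on the robot's side, nothing beneath it but the press's base plate and the table. It swings on a 170 mm radius about the hinge. The point turns with the arm
- press_hinge (a point): point on the arm's hinge axis (parallel to the press's y axis), 112 mm above the table, 95 mm beyond the held tin's axis on the far side; the cheeks beside it are 124 mm tall and 46 mm across. The arm is 20 mm wide and 10 mm thick; its coil spring runs outside the cheek on the press's +y side, within the base plate's width. Open, the arm stands up from here, leaning 0.13 rad away from the tin, its bar 281 mm above the table
- press: the lid press, bolted down: a steel base plate 185 x 84 x 12 mm; origin on the table straight below the held tin's axis; its x axis points from the lift bar to the hinge, z up. Plate from x = -55 to +130 mm. Four pegs 12 mm tall (10 mm thick) round the tin's foot, on the diagonals, keep the tin from sliding: it comes out upward
- nest (a point): where the centre of the held tin lies in the press (half-way up, 53 mm above the table)
- new_tin_mid (a point): centre (half-way up) of the finished tin: closed gold-coloured steel tin, 56 mm in diameter, 82 mm tall, 0.12 to 0.26 kg, z along its axis; at the start it stands in the press under the arm's pad, on the 12 mm base plate
- lane_tall: the stock lane that holds the two tall tins: plywood tray fixed to the table, 220 x 74 mm, floor 5 mm thick, origin at the centre of its underside; x points from its front (robot's end) to its back. Side walls 5 mm thick, 64 mm apart inside, and a front stop whose inner face is at x = -105 mm; all their tops are 27 mm above the table. The back end is open. Tins touching in a row against the stop have centres at x = -77, -21 and +35 mm
- lane_back_place (a point): point in that lane at x = +35 mm, y = 0, 46 mm above the table: the centre of a third tin that touches the two older ones when they are fully forward
- old_front_mid (a point): centre (half-way up) of the older tall tin nearer the lane's front; the same kind of tin as the finished one
- old_rear_mid (a point): centre (half-way up) of the older tall tin behind it in the lane; the same kind of tin
- lane_squat: the other stock lane, alike in every way, but holding two squat tins; leave it alone. Beyond the work area fixed cartons and trays up to 230 mm tall stand more than 0.76 m ahead of the robot and more than 0.46 m to either side of its centre line
- squat_a_mid (a point): centre of a squat tin, 56 mm in diameter, 42 mm tall, in the other lane
- squat_b_mid (a point): centre of the second squat tin in the other lane
- glue_bottle: a white glue bottle, 42 mm in diameter and 150 mm tall, upright; origin at its underside
- pen_tin: a tin holding pens, 48 mm in diameter, 150 mm tall over the pens, upright; origin at its underside
- scissors: a pair of scissors lying flat, about 215 mm long along its x and 90 mm wide, 12 mm thick; origin at the pivot, on the table
- tape_roll: a ring-shaped core of tape lying flat, 84 mm outside diameter, 40 mm high; origin at its underside
- punched_plate: a flat punched card plate 60 x 90 x 6 mm lying on the table; origin at the centre of its underside

How it is judged:
On the way, in this order (a step that is already met when the one before it is completed fails the run):
1. the arm stays open past its hold-open point with the tin still in its nest (value of joint clamp_arm above 1.3 rad and distance between new_tin_mid and nest below 0.012 m), for 0.3 s.
2. both older tins are forward against the stop, the finished tin not yet in the lane (x of old_front_mid in the frame of lane_tall below -0.067 m and x of old_rear_mid in the frame of lane_tall below -0.006 m and angle between each of old_front_mid, old_rear_mid's own z axis and vertical below 0.1 rad and height (world z) of each of old_front_mid, old_rear_mid below 0.052 m and y of old_front_mid in the frame of lane_tall between -0.012 and 0.012 m and y of old_rear_mid in the frame of lane_tall between -0.012 and 0.012 m and horizontal distance between new_tin_mid and lane_back_place above 0.1 m), for 0.2 s.
3. the finished tin stands in the lane behind them (x of new_tin_mid in the frame of lane_tall between 0.025 and 0.055 m and y of new_tin_mid in the frame of lane_tall between -0.012 and 0.012 m and height (world z) of new_tin_mid below 0.052 m and angle between new_tin_mid's own z axis and vertical below 0.1 rad), for 0.2 s.
At the end, for the whole second after the job is handed in: arm open (over 1.3 rad); in the tall lane, upright (0.1 rad), on its floor and at rest: front older tin within 10 mm and second within 15 mm of their places touching the stop and each other, finished tin behind them, its centre at lane x = 25 to 55 mm (all of step 3 and value of joint clamp_arm above 1.3 rad and x of old_front_mid in the frame of lane_tall below -0.067 m and x of old_rear_mid in the frame of lane_tall below -0.006 m and angle between each of old_front_mid, old_rear_mid's own z axis and vertical below 0.1 rad and height (world z) of each of old_front_mid, old_rear_mid below 0.052 m and y of old_front_mid in the frame of lane_tall between -0.012 and 0.012 m and y of old_rear_mid in the frame of lane_tall between -0.012 and 0.012 m and linear speed of each of new_tin, old_front, old_rear below 0.02 m/s).
It fails at once if a bystander (squat tin, bottle, pen tin, scissors, tape roll, punched plate) is shifted more than 30 mm (distance of any of glue_bottle, pen_tin, scissors, tape_roll, punched_plate, squat_a_mid, squat_b_mid from where it was at the start of the episode above 0.03 m).
It fails at once if a tall tin, the bottle or the pen tin is tipped over (angle between any of new_tin_mid, old_front_mid, old_rear_mid, glue_bottle, pen_tin's own z axis and vertical above 0.6 rad).
It fails at once if the finished tin is dropped or slammed into the lane (over 60 N) (contact force between new_tin and lane_tall above 60 N).
It also fails if it takes over 69 s, if anything falls off the work surface, if the arm or the gripper's body presses on something with over 40 N, if the wrist force passes 120 N, or if a joint passes its speed limit or range.

## Working session

There is one attempt and no reset: what is moved stays moved. The work goes in short steps, Python scripts to look and compute and a tool call to move; the robot and the scene stay as the last step left them, time stands still between calls to the robot, and variables do not carry over. Pictures are saved under pics/ and viewed, at most 10 in all, crops included, and the job is handed in when it is done.

Besides the shell and the picture viewer there is one more tool, called after ">>>" as name(argument=value, ...) on one line, values as JSON. apply_moves: Moves the arm, as the interface text tells. Its arguments: {"type":"object","properties":{"rows":{"type":"array","items":{"type":"number"}},"grip":{"type":"number"},"grip_force":{"type":"number"}},"required":["rows"]}

```bash
mkdir -p pics; ls; python3 - <<'E'
from station import ctrl
import cv2, numpy as np
o=ctrl.get_obs(); print(o, ctrl.tip_extent)
for n in ("top","side"):
    im,d=ctrl.get_image(n); cv2.imwrite(f"pics/{n}0.png",im); np.save(f"pics/{n}0.npy",d)
    print(n,ctrl.camera_model(n))
E
```

```text
pics
{'t': 0.0, 'q': array([ 1.09103320e+00,  5.33346987e-02,  1.61428567e+00, -9.48194862e-06,
        1.47599359e+00, -1.19020821e-01]), 'dq': array([ 0.00106252,  0.00114817, -0.00020194, -0.00058049,  0.0007591 ,
        0.00153402]), 'effort': array([ 7.62170221e-04, -3.93694603e+01, -3.70170665e+01, -7.22756749e-05,
        7.12246154e-03, -2.13314721e-06]), 'tool_pos': array([0.22039974, 0.58434505, 0.30268158]), 'tool_rot': array([-5.63478131e-01, -3.09004835e+00,  3.03761549e-03]), 'contact_force': array([ 0.85173583, -0.73224918, -0.26503251]), 'wrist_torque': array([-0.00117505,  0.05225248, -0.00593999]), 'grip_force': 0.0, 'opening': 0.08535029259355852} 0.0726
top {'mtx': array([[390.45931134,   0.        , 287.45245606],
       [  0.        , 390.45931134, 215.17226871],
       [  0.        ,   0.        ,   1.        ]]), 'k1': -0.008071449002912616, 'R': array([[-0.00583428, -0.99958042,  0.0283714 ],
       [-0.98833629,  0.00144643, -0.15228029],
       [ 0.15217536, -0.02892893, -0.98793005]]), 't': array([-0.02005673,  0.56069422,  0.75656994])}
side {'mtx': array([[518.38886644,   0.        , 292.37682381],
       [  0.        , 518.38886644, 204.89416539],
       [  0.        ,   0.        ,   1.        ]]), 'k1': -0.18510161878134393, 'R': array([[ 0.89311961, -0.4497652 , -0.00697338],
       [-0.24263613, -0.46864411, -0.8494118 ],
       [ 0.37876783,  0.76031833, -0.52768453]]), 't': array([-0.49309926,  0.23194716,  0.89631724])}
```

View pics/top0.png

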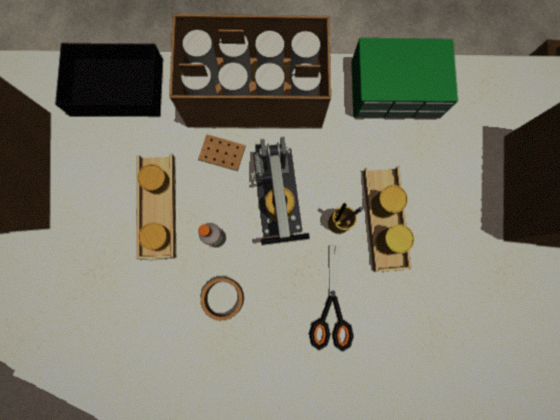

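View pics/side0.png

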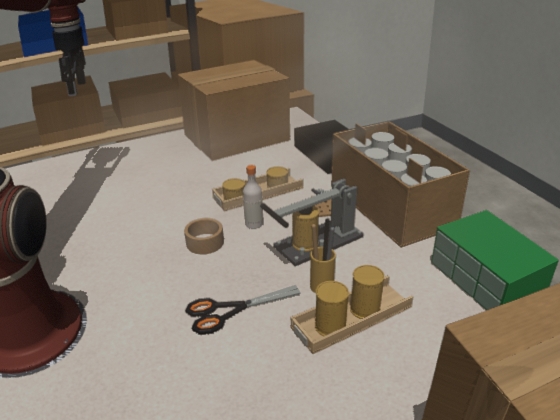

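The top view (up = +x, left = +y) shows the press at about (280,200), with its bar from (260,241) to (309,237). The tall lane is on the right, about (387,218), with tin tops at (393,199) and (399,239). The pen tin is at (344,218) and the bottle at (210,233). The side view agrees: the tall lane is nearest the camera, and the arm is closed over its tin.

```bash
cat > h.py <<'E'
import cv2, numpy as np
from station import ctrl
def ray(n,uv):
    m=ctrl.camera_model(n)
    uv=np.atleast_2d(np.array(uv,float)); K=m["mtx"]
    p=np.c_[(uv[:,0]-K[0,2])/K[0,0],(uv[:,1]-K[1,2])/K[1,1]]
    q=p.copy()
    for _ in range(8): q=p/(1+m["k1"]*(q**2).sum(1,keepdims=True))
    d=np.c_[q,np.ones(len(q))]@m["R"]; return -m["R"].T@m["t"],d
def onz(n,uv,z):
    c,d=ray(n,uv); return c+d*((z-c[2])/d[:,2])[:,None]
def cloud(n,D):
    v,u=np.mgrid[:420,:560]; c,d=ray(n,np.c_[u.ravel(),v.ravel()])
    W=c+d*D.reshape(-1,1); W[D.ravel()==0]=np.nan; return W.reshape(420,560,3)
def blobs(mask,amin=30):
    n,l,s,c=cv2.connectedComponentsWithStats(mask.astype(np.uint8)); return [(l==i) for i in range(1,n) if s[i,4]>=amin]
E
python3 - <<'E'
from h import *
im=cv2.imread("pics/top0.png"); D=np.load("pics/top0.npy"); W=cloud("top",D); z=W[...,2]
hsv=cv2.cvtColor(im,cv2.COLOR_BGR2HSV)
v,u=np.mgrid[:420,:560]
print("table z",np.nanmedian(z[300:400,100:250]))
gold=(hsv[...,0]>14)&(hsv[...,0]<32)&(hsv[...,1]>120)
for nm,zz,box in (("tall",.087,(360,150,430,280)),("squat",.047,(130,150,180,265))):
    m=gold&(abs(z-zz)<.008)&(u>box[0])&(u<box[2])&(v>box[1])&(v<box[3])
    for b in blobs(m,100):
        (cx,cy),r=cv2.minEnclosingCircle(np.argwhere(b)[:,::-1].astype(np.float32))
        e=cv2.fitEllipse(max(cv2.findContours(b.astype(np.uint8),0,1)[0],key=len))
        print(nm,e[0],e[1],onz("top",[e[0]],zz)[0].round(4),np.nanmedian(z[b]))
# lane walls
m=(abs(z-.027)<.006)&(u>355)&(u<420)&(v>155)&(v<280)
pts=W[m][:,:2].astype(np.float32); r=cv2.minAreaRect(pts); print("lane rect",r, len(pts)); print(cv2.boxPoints(r))
# bar
m=(z>.10)&(z<.135)&(u>250)&(u<318)&(v>228)&(v<250)&(hsv[...,2]<70)
uv=np.argwhere(m)[:,::-1]; P=onz("top",uv,.118); r=cv2.minAreaRect(P[:,:2].astype(np.float32)); print("bar",r,len(uv),np.nanmedian(z[m])); print(cv2.boxPoints(r))
# press base
m=(abs(z-.012)<.006)&(u>235)&(u<312)&(v>135)&(v<250)&(hsv[...,2]<90)
r=cv2.minAreaRect(W[m][:,:2].astype(np.float32)); print("plate",r,m.sum());print(cv2.boxPoints(r))
# pressing arm steel
m=(z>.10)&(z<.13)&(u>255)&(u<310)&(v>160)&(v<232)
r=cv2.minAreaRect(onz("top",np.argwhere(m)[:,::-1],.117)[:,:2].astype(np.float32)); print("arm",r,m.sum());print(cv2.boxPoints(r))
for nm,uvv,zz in(("bottle",(206,230),.15),("pen",(345,213),.12)): print(nm,onz("top",[uvv],zz), z[uvv[1],uvv[0]])
for b in blobs((z>.05)&(v>120),40): 
    q=np.argwhere(b); print("hi",q.min(0),q.max(0),np.nanmin(W[b],0).round(3),np.nanmax(W[b],0).round(3))
big=cv2.resize(im[130:280,230:430],None,fx=4,fy=4,interpolation=cv2.INTER_CUBIC); cv2.imwrite("pics/crop.png",big)
E
```

```text
table z 0.0016845273382086745
tall (392.68572998046875, 198.7503204345703) (27.139747619628906, 27.44545555114746) [ 0.5862 -0.2278  0.087 ] 0.08743613954356799
tall (399.0454406738281, 238.58468627929688) (27.46651840209961, 28.070981979370117) [ 0.5077 -0.2365  0.087 ] 0.08743801016686681
squat (150.98033142089844, 177.22817993164062) (26.131006240844727, 27.160627365112305) [0.6392 0.2576 0.047 ] 0.047108217826193455
squat (152.01856994628906, 236.09967041015625) (26.608890533447266, 28.27280044555664) [0.518  0.2498 0.047 ] 0.04713065545386952
lane rect ((0.5567750334739685, -0.23292411863803864), (0.22274120151996613, 0.07525069266557693), 3.8930208683013916) 690
[[ 0.4431069  -0.20294696]
 [ 0.44821596 -0.278024  ]
 [ 0.6704432  -0.26290128]
 [ 0.6653341  -0.18782425]]
bar ((0.5061172842979431, -0.014455463737249374), (0.010960397310554981, 0.08757367730140686), 6.940594673156738) 255 0.11859970505059114
[[ 0.49538603  0.02834828]
 [ 0.50596845 -0.05858366]
 [ 0.51684856 -0.0572592 ]
 [ 0.5062661   0.02967273]]
plate ((0.6256395578384399, 0.014846116304397583), (0.2089083939790
[... 282 characters left out ...]
5125462   0.0192122 ]
 [ 0.5207821  -0.02902944]
 [ 0.66036844 -0.00519899]
 [ 0.6521325   0.04304265]]
bottle [[0.51810369 0.12389173 0.15      ]] 0.15157680995763612
pen [[ 0.5527224  -0.12692053  0.12      ]] 0.026520778522275634
hi [121   0] [229  38] [0.533 0.477 0.05 ] [0.758 0.547 0.162]
hi [121 515] [244 559] [ 0.498 -0.575  0.05 ] [ 0.748 -0.487  0.181]
hi [137 254] [245 309] [ 0.494 -0.059  0.051] [0.702 0.045 0.131]
hi [185 375] [215 407] [ 0.559 -0.256  0.05 ] [ 0.614 -0.201  0.092]
hi [203 331] [231 362] [ 0.526 -0.156  0.05 ] [ 0.573 -0.109  0.152]
hi [223 198] [246 223] [0.497 0.106 0.05 ] [0.538 0.147 0.154]
hi [225 381] [253 414] [ 0.48  -0.266  0.05 ] [ 0.534 -0.209  0.092]
```

View pics/crop.png

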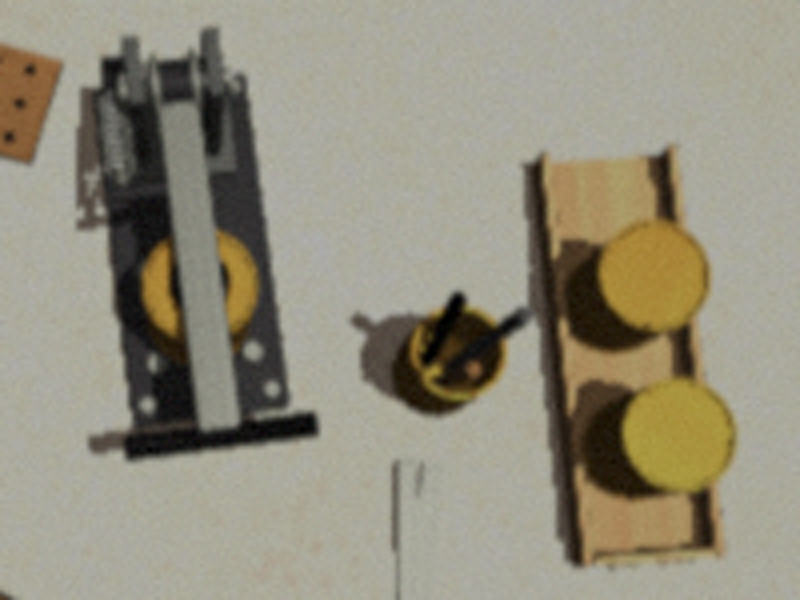

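The crop confirms the press geometry: bar from (127,447) to (317,424) and tin at about (200,288). I'll derive the frames from this and write a move calculator.

```bash
cat >> h.py <<'E'
from scipy.spatial.transform import Rotation as R
PY=0.1208; PX=np.array([np.cos(PY),np.sin(PY)]); PYv=np.array([-PX[1],PX[0]]); BAR=np.array([.5061,-.0145])
LY=0.068; LX=np.array([np.cos(LY),np.sin(LY)]); LYv=np.array([-LX[1],LX[0]]); LC=np.array([.5568,-.2329])
def press(x,y,z): return np.r_[BAR+(x+.075)*PX+y*PYv,z]
def lane(x,y,z): return np.r_[LC+x*LX+y*LYv,z]
def plan(targets,yaw=None):
    "targets: TCP world points; yaw: of the tool's y axis, tool pointing down"
    o=ctrl.get_obs(); r=R.from_rotvec(o["tool_rot"]); y=r.as_matrix()[:,1]
    print("t",round(o["t"],2),"tcp",o["tool_pos"].round(4),"yaw",round(np.arctan2(y[1],y[0]),3),"F",o["contact_force"].round(1),"open",round(o["opening"],4))
    w=np.zeros(3)
    if yaw is not None:
        yv=np.array([np.cos(yaw),np.sin(yaw),0]); zv=np.array([0,0,-1.]); g=R.from_matrix(np.c_[np.cross(yv,zv),yv,zv])
        w=(r.inv()*g).as_rotvec()/(np.pi/2)
    for p in targets: print((r.inv().apply(np.array(p)-o["tool_pos"])/.6).round(3),w.round(3))
E
python3 - <<'E'
from h import *
print("tin check",onz("top",[(280,202)],.094),press(0,0,0),press(.095,0,0))
plan([press(-.075,-.03,.26),press(-.075,-.03,.166)],PY)
E
```

```text
tin check [[ 0.57848447 -0.00641592  0.094     ]] [ 0.58055344 -0.00546202  0.        ] [0.67486113 0.00598609 0.        ]
t 0.1 tcp [0.2205 0.5844 0.3028] yaw 1.21 F [ 0.4 -0.4 -0.5] open 0.0852
[-0.821 -0.81   0.073] [-0.001  0.001  0.693]
[-0.821 -0.81   0.229] [-0.001  0.001  0.693]
```

>>> apply_moves(rows=[-0.82,-0.81,0.0,0,0,0.693,-0.82,-0.81,0.0,0,0,0.693,-0.82,-0.81,0.0,0,0,0.693,-0.82,-0.81,0.0,0,0,0.693,-0.82,-0.81,0.0,0,0,0.693,-0.82,-0.81,0.0,0,0,0.693,-0.82,-0.81,0.0,0,0,0.693,-0.82,-0.81,0.0,0,0,0.693,-0.82,-0.81,0.0,0,0,0.693,-0.82,-0.81,0.0,0,0,0.693,-0.82,-0.81,0.0,0,0,0.693,-0.82,-0.81,0.0,0,0,0.693,-0.82,-0.81,0.0,0,0,0.693,-0.82,-0.81,0.0,0,0,0.693,-0.82,-0.81,0.0,0,0,0.693,-0.82,-0.81,0.073,0,0,0.693,-0.82,-0.81,0.073,0,0,0.693,-0.82,-0.81,0.073,0,0,0.693,-0.82,-0.81,0.073,0,0,0.693], grip=0.5)

```text
t: 2.0
tool_pos: [0.5098, -0.0432, 0.2618]
tool_rot: [2.08, 2.352, 0.002]
contact_force: [0.4, 0.3, 0.2]
opening: 0.0428
grip_force: 0.0
```

```bash
python3 - <<'E'
from h import *
plan([press(-.075,-.03,.21),press(-.075,-.03,.166)],PY)
E
```

```text
t 2.0 tcp [ 0.5098 -0.0432  0.2618] yaw 0.122 F [0.4 0.3 0.2] open 0.0428
[-0.002 -0.001  0.086] [0.001 0.    0.001]
[-0.002 -0.001  0.16 ] [0.001 0.    0.001]
```

>>> apply_moves(rows=[0,0,0.05,0,0,0,0,0,0.1,0,0,0,0,0,0.14,0,0,0,0,0,0.16,0,0,0,0,0,0.16,0,0,0])

```text
t: 2.5
tool_pos: [0.5091, -0.0432, 0.1637]
tool_rot: [-2.081, -2.352, 0.001]
contact_force: [-0.1, 0.8, 0.7]
opening: 0.0428
grip_force: 0.0
```

>>> apply_moves(rows=[0,0,0,0,0,0,0,0,0,0,0,0,0,0,0,0,0,0,0,0,0,0,0,0,0,0,0,0,0,0,0,0,0,0,0,0,0,0,0,0,0,0], grip=0, grip_force=35)

```text
t: 3.2
tool_pos: [0.5104, -0.0439, 0.1663]
tool_rot: [2.081, 2.35, 0.002]
contact_force: [-2.1, 0.1, 6.5]
opening: 0.0107
grip_force: 34.3
```

```bash
python3 - <<'E'
from h import *
o=ctrl.get_obs(); z0=o["tool_pos"][2]
H=press(.095,0,0); b=o["tool_pos"]
# arc relative to present grip
P=[]
for a in np.r_[np.arange(.1,1.61,.1)]:
    d=.17*(1-np.cos(a)); P.append(b+np.r_[d*PX,.17*np.sin(a)])
plan(P,None); print(o["grip_force"])
E
```

```text
t 3.2 tcp [ 0.5104 -0.0439  0.1663] yaw 0.122 F [-2.1  0.1  6.5] open 0.0107
[-0.     0.001 -0.028] [0. 0. 0.]
[-0.     0.006 -0.056] [0. 0. 0.]
[-0.     0.013 -0.084] [0. 0. 0.]
[-0.     0.023 -0.11 ] [0. 0. 0.]
[-0.     0.035 -0.136] [0. 0. 0.]
[-0.    0.05 -0.16] [0. 0. 0.]
[-0.     0.067 -0.182] [0. 0. 0.]
[-0.     0.087 -0.203] [0. 0. 0.]
[-0.     0.108 -0.222] [0. 0. 0.]
[-0.     0.131 -0.238] [0. 0. 0.]
[-0.     0.156 -0.252] [0. 0. 0.]
[-0.     0.181 -0.264] [0. 0. 0.]
[-0.     0.208 -0.272] [0. 0. 0.]
[-0.     0.236 -0.279] [0. 0. 0.]
[-0.     0.264 -0.282] [0. 0. 0.]
[-0.001  0.292 -0.282] [0. 0. 0.]
34.28533852100372
```

>>> apply_moves(rows=[0,0,-0.014,0,0,0,0,0.001,-0.028,0,0,0,0,0.003,-0.042,0,0,0,0,0.006,-0.056,0,0,0,0,0.009,-0.07,0,0,0,0,0.013,-0.084,0,0,0,0,0.018,-0.097,0,0,0,0,0.023,-0.11,0,0,0,0,0.029,-0.123,0,0,0,0,0.035,-0.136,0,0,0,0,0.035,-0.136,0,0,0,0,0.035,-0.136,0,0,0])

```text
t: 4.4
tool_pos: [0.5294, -0.0414, 0.2464]
tool_rot: [-2.081, -2.351, 0.005]
contact_force: [-6.1, -3.2, -2.8]
opening: 0.0106
grip_force: 34.2
```

>>> apply_moves(rows=[0,0.007,-0.012,0,0,0,0,0.015,-0.024,0,0,0,0,0.023,-0.035,0,0,0,0,0.032,-0.046,0,0,0,0,0.042,-0.057,0,0,0,0,0.052,-0.067,0,0,0,0,0.073,-0.086,0,0,0,0,0.096,-0.102,0,0,0,0,0.121,-0.116,0,0,0,0,0.146,-0.128,0,0,0,0,0.173,-0.136,0,0,0,0,0.201,-0.143,0,0,0,0,0.229,-0.146,0,0,0,0,0.243,-0.147,0,0,0,0,0.243,-0.147,0,0,0])

```text
t: 5.9
tool_pos: [0.677, -0.0229, 0.3374]
tool_rot: [2.079, 2.35, 0.007]
contact_force: [2.5, 1.3, 5.1]
opening: 0.0104
grip_force: 36.9
```

```bash
python3 - <<'E'
from h import *
im,d=ctrl.get_image("side"); cv2.imwrite("pics/s1.png",im)
plan([])
E
```

```text
t 5.95 tcp [ 0.6766 -0.0229  0.3374] yaw 0.122 F [ 1.8 -0.1  5.1] open 0.0105
```

View pics/s1.png

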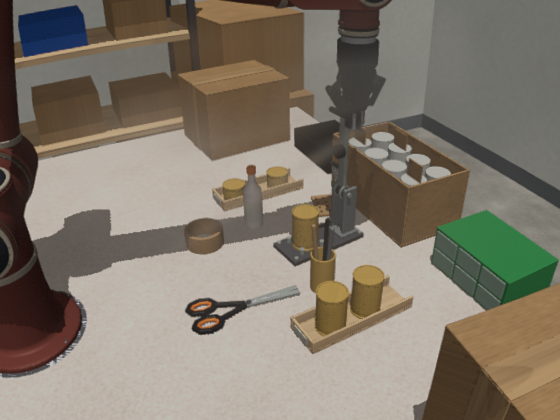

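The arm is standing up in the gripper at about (343,165), and the tin is still in its nest at (305,228). Next I'll release the bar and rise.

>>> apply_moves(rows=[0,0,0,0,0,0,0,0,0,0,0,0,0,0,0,0,0,0,0,0,0,0,0,0,0,0,-0.03,0,0,0,0,0,-0.08,0,0,0,0,0,-0.12,0,0,0,0,0,-0.12,0,0,0], grip=1)

```text
t: 6.75
tool_pos: [0.6756, -0.0237, 0.4132]
tool_rot: [2.078, 2.346, 0.007]
contact_force: [0.3, -0.1, 1.1]
opening: 0.0857
grip_force: 0.0
```

```bash
python3 - <<'E'
from h import *
im,d=ctrl.get_image("side"); cv2.imwrite("pics/s2.png",im[100:280,240:420])
plan([lane(.088,0,.35),lane(.088,0,.18),lane(.088,0,.109)],LY-np.pi/2)
print(ctrl.get_obs()["q"].round(2))
E
```

```text
t 6.8 tcp [ 0.6752 -0.0237  0.4102] yaw 0.121 F [-0.4 -0.2 -0.2] open 0.0854
[-0.33  -0.092  0.1  ] [ 0.003 -0.002  1.034]
[-0.329 -0.094  0.384] [ 0.003 -0.002  1.034]
[-0.329 -0.094  0.502] [ 0.003 -0.002  1.034]
[-0.15  0.13  1.36 -0.    1.65 -0.27]
```

View pics/s2.png

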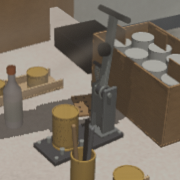

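The arm is open and leaning away on its own, and the tin is still in its nest. Now I'll move behind the rear tall tin.

>>> apply_moves(rows=[-0.33,-0.092,0.1,0,0,1.0,-0.33,-0.092,0.1,0,0,1.0,-0.33,-0.092,0.1,0,0,1.0,-0.33,-0.092,0.1,0,0,1.0,-0.33,-0.092,0.1,0,0,1.0,-0.33,-0.092,0.1,0,0,1.0,-0.33,-0.092,0.1,0,0,1.0,-0.33,-0.092,0.1,0,0,1.0,-0.33,-0.092,0.1,0,0,1.0,-0.33,-0.092,0.1,0,0,1.0,-0.33,-0.092,0.1,0,0,1.0,-0.33,-0.092,0.1,0,0,1.0,-0.33,-0.092,0.1,0,0,1.0], grip=0.24)

```text
t: 8.1
tool_pos: [0.6437, -0.2265, 0.3449]
tool_rot: [-3.135, -0.193, 0.003]
contact_force: [0.4, 0.2, -0.6]
opening: 0.0205
grip_force: 0.0
```

```bash
python3 - <<'E'
from h import *
plan([lane(.088,0,.18),lane(.088,0,.111)],LY-np.pi/2)
E
```

```text
t 8.1 tcp [ 0.6437 -0.2265  0.3449] yaw -1.448 F [ 0.4  0.2 -0.6] open 0.0205
[0.002 0.001 0.275] [-0.001  0.001  0.035]
[0.002 0.001 0.39 ] [-0.001  0.001  0.035]
```

>>> apply_moves(rows=[0.002,0.001,0.08,0,0,0.035,0.002,0.001,0.16,0,0,0.035,0.002,0.001,0.24,0,0,0.035,0.002,0.001,0.31,0,0,0.035,0.002,0.001,0.36,0,0,0.035,0.002,0.001,0.388,0,0,0.035,0.002,0.001,0.388,0,0,0.035,0.002,0.001,0.388,0,0,0.035])

```text
t: 8.9
tool_pos: [0.6461, -0.2275, 0.1145]
tool_rot: [3.139, 0.105, 0.002]
contact_force: [0.3, 0.6, 0.3]
opening: 0.0205
grip_force: 0.0
```

```bash
python3 - <<'E'
from h import *
plan([lane(x,0,.111) for x in (.07,.03,.024,.02,.016)],LY-np.pi/2)
E
```

```text
t 8.9 tcp [ 0.6461 -0.2275  0.1145] yaw -1.504 F [0.3 0.6 0.3] open 0.0205
[-0.033 -0.001  0.006] [ 0.001 -0.001 -0.001]
[-0.099 -0.001  0.006] [ 0.001 -0.001 -0.001]
[-0.109 -0.001  0.006] [ 0.001 -0.001 -0.001]
[-0.116 -0.001  0.006] [ 0.001 -0.001 -0.001]
[-0.123 -0.001  0.006] [ 0.001 -0.001 -0.001]
```

>>> apply_moves(rows=[-0.015,0,0.004,0,0,0,-0.03,0,0.004,0,0,0,-0.036,0,0.004,0,0,0,-0.042,0,0.004,0,0,0,-0.048,0,0.004,0,0,0,-0.054,0,0.004,0,0,0,-0.06,0,0.004,0,0,0,-0.066,0,0.004,0,0,0,-0.072,0,0.004,0,0,0,-0.078,0,0.004,0,0,0,-0.084,0,0.004,0,0,0,-0.09,0,0.004,0,0,0,-0.095,0,0.004,0,0,0,-0.1,0,0.004,0,0,0,-0.104,0,0.004,0,0,0,-0.108,0,0.004,0,0,0,-0.108,0,0.004,0,0,0])

```text
t: 10.6
tool_pos: [0.5804, -0.2314, 0.1106]
tool_rot: [-3.14, -0.104, 0.001]
contact_force: [0.7, -0.2, -0.8]
opening: 0.0207
grip_force: 0.0
```

```bash
python3 - <<'E'
from h import *
im,d=ctrl.get_image("side"); cv2.imwrite("pics/s3.png",cv2.resize(im[180:360,250:430],None,fx=3,fy=3))
plan([lane(x,0,.111) for x in (.02,.016)])
E
```

```text
t 10.65 tcp [ 0.5804 -0.2314  0.1106] yaw -1.504 F [ 1.6 -0.6 -0.3] open 0.0203
[-0.006 -0.    -0.001] [0. 0. 0.]
[-0.013 -0.    -0.001] [0. 0. 0.]
```

View pics/s3.png

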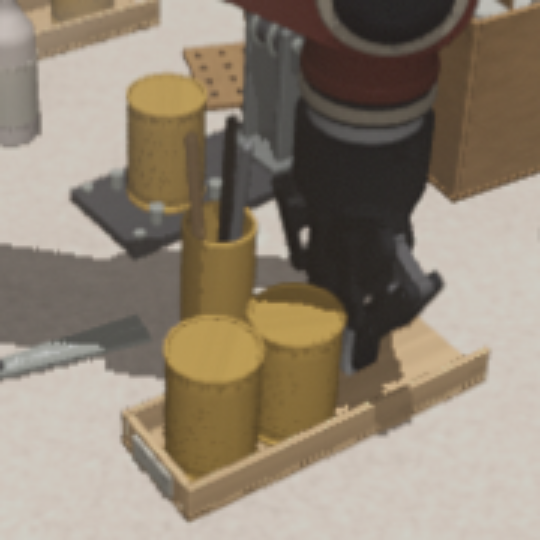

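Both tins are upright and nearly at the front stop. I'll creep on until I feel contact.

>>> apply_moves(rows=[-0.003,0,0,0,0,0,-0.006,0,0,0,0,0,-0.008,0,0,0,0,0,-0.01,0,0,0,0,0,-0.01,0,0,0,0,0])

```text
t: 11.15
tool_pos: [0.5747, -0.2318, 0.1107]
tool_rot: [-3.14, -0.104, -0.0]
contact_force: [1.8, 0.1, -1.0]
opening: 0.02
grip_force: 0.3
```

>>> apply_moves(rows=[-0.002,0,0,0,0,0,-0.004,0,0,0,0,0,-0.004,0,0,0,0,0])

```text
t: 11.45
tool_pos: [0.5739, -0.2322, 0.1119]
tool_rot: [3.139, 0.104, 0.007]
contact_force: [6.3, 0.3, 0.5]
opening: 0.0205
grip_force: 2.4
```

The force has risen to 6 N, so they're at the stop. I'll back off, rise and check.

>>> apply_moves(rows=[0.01,0,0,0,0,0,0.04,0,0,0,0,0,0.05,0,0,0,0,0,0.05,0,-0.05,0,0,0,0.05,0,-0.13,0,0,0,0.05,0,-0.21,0,0,0,0.05,0,-0.29,0,0,0,0.05,0,-0.33,0,0,0,0.05,0,-0.33,0,0,0])

```text
t: 12.35
tool_pos: [0.6036, -0.2309, 0.3148]
tool_rot: [3.135, 0.104, 0.011]
contact_force: [-0.0, -0.5, 0.1]
opening: 0.021
grip_force: 0.0
```

```bash
python3 - <<'E'
from h import *
plan([press(0,0,.31),press(0,0,.2),press(0,0,.119)],PY-np.pi/2)
print(ctrl.get_obs()["q"].round(2))
E
```

```text
t 12.35 tcp [ 0.6036 -0.2309  0.3148] yaw -1.504 F [-0.  -0.5  0.1] open 0.021
[-0.013 -0.377  0.006] [ 0.003 -0.004 -0.035]
[-0.015 -0.378  0.189] [ 0.003 -0.004 -0.035]
[-0.016 -0.379  0.324] [ 0.003 -0.004 -0.035]
[-0.48  0.09  1.55 -0.    1.49  1.02]
```

>>> apply_moves(rows=[-0.013,-0.376,0.0,0,0,-0.035,-0.013,-0.376,0.0,0,0,-0.035,-0.013,-0.376,0.0,0,0,-0.035,-0.013,-0.376,0.0,0,0,-0.035,-0.013,-0.376,0.0,0,0,-0.035,-0.013,-0.376,0.0,0,0,-0.035,-0.013,-0.376,0.0,0,0,-0.035], grip=1)

```text
t: 13.05
tool_pos: [0.5788, -0.0052, 0.3067]
tool_rot: [3.136, 0.192, -0.005]
contact_force: [-0.5, -0.6, -0.3]
opening: 0.0853
grip_force: 0.0
```

```bash
python3 - <<'E'
from h import *
im,d=ctrl.get_image("top"); W=cloud("top",d); z=W[...,2]; hsv=cv2.cvtColor(im,cv2.COLOR_BGR2HSV)
v,u=np.mgrid[:420,:560]
for b in blobs((abs(z-.087)<.008)&(hsv[...,1]>120)&(u>360)&(u<430)&(v>150)&(v<290),100):
    e=cv2.fitEllipse(max(cv2.findContours(b.astype(np.uint8),0,1)[0],key=len)); p=onz("top",[e[0]],.087)[0,:2]-LC
    print("tin",e[1],p@LX,p@LYv)
im,d=ctrl.get_image("side"); cv2.imwrite("pics/s4.png",cv2.resize(im[100:310,230:410],None,fx=2.8,fy=2.8))
plan([press(0,0,.2),press(0,0,.119)],PY-np.pi/2)
# held tin top by side cloud
W=cloud("side",d); hsv=cv2.cvtColor(im,cv2.COLOR_BGR2HSV); p=press(0,0,0)
m=(abs(W[...,2]-.094)<.005)&(np.hypot(W[...,0]-p[0],W[...,1]-p[1])<.04)
for b in blobs(m,40):
    e=cv2.fitEllipse(max(cv2.findContours(b.astype(np.uint8),0,1)[0],key=len)); q=onz("side",[e[0]],.094)[0]; print("held",e,q,q-press(0,0,.094))
E
```

```text
tin (27.952030181884766, 62.7497444152832) -0.04880185014931065 -3.316187261346269e-05
t 13.15 tcp [ 0.5793 -0.0064  0.3075] yaw -1.45 F [-1.   0.1  0.4] open 0.0854
[ 0.003 -0.001  0.179] [ 0.     0.001 -0.   ]
[ 0.003 -0.001  0.314] [ 0.     0.001 -0.   ]
held ((305.0070495605469, 211.77362060546875), (16.10025405883789, 26.706729888916016), 89.8250961303711) [ 0.57912213 -0.00535395  0.094     ] [-1.43131281e-03  1.08069951e-04  8.32667268e-17]
```

View pics/s4.png

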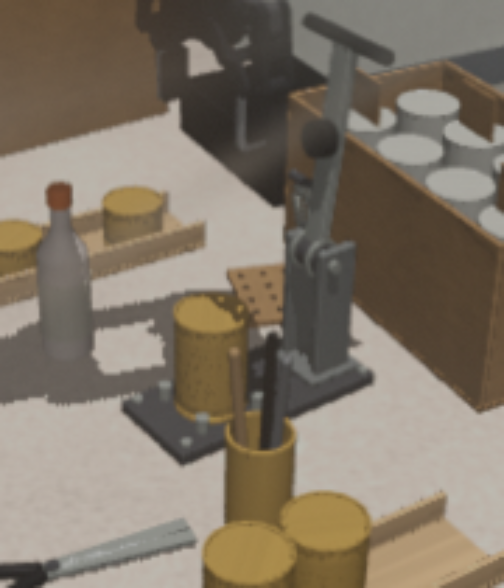

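The two older tins now form one blob centred at lane x = -48.8 mm (expected -49), so they touch each other and the stop. The finished tin stands free within 1.5 mm of its nest. Next I'll descend and grip it.

>>> apply_moves(rows=[0.001,-0.001,0.08,0,0,0,0.001,-0.001,0.16,0,0,0,0.001,-0.001,0.23,0,0,0,0.001,-0.001,0.28,0,0,0,0.001,-0.001,0.314,0,0,0,0.001,-0.001,0.314,0,0,0,0.001,-0.001,0.314,0,0,0])

```text
t: 13.85
tool_pos: [0.5802, -0.0058, 0.1203]
tool_rot: [3.136, 0.188, -0.001]
contact_force: [0.7, 0.1, -0.3]
opening: 0.0852
grip_force: 0.0
```

>>> apply_moves(rows=[0,0,0,0,0,0,0,0,0,0,0,0,0,0,0,0,0,0,0,0,0,0,0,0,0,0,0,0,0,0,0,0,0,0,0,0], grip=0.3, grip_force=30)

```text
t: 14.45
tool_pos: [0.5813, -0.0049, 0.1224]
tool_rot: [3.135, 0.191, 0.005]
contact_force: [-0.2, -1.4, 5.8]
opening: 0.0553
grip_force: 32.6
```

>>> apply_moves(rows=[0,0,-0.01,0,0,0,0,0,-0.03,0,0,0,0,0,-0.08,0,0,0,0,0,-0.15,0,0,0,0,0,-0.22,0,0,0,0,0,-0.28,0,0,0,0,0,-0.31,0,0,0,0,0,-0.31,0,0,0,0,0,-0.31,0,0,0])

```text
t: 15.35
tool_pos: [0.5796, -0.0046, 0.3057]
tool_rot: [-3.136, -0.191, 0.001]
contact_force: [-0.4, -1.1, -2.9]
opening: 0.0555
grip_force: 32.6
```

```bash
python3 - <<'E'
from h import *
plan([lane(.038,0,.303),lane(.038,0,.2),lane(.038,0,.113)],LY-np.pi/2)
E
```

```text
t 15.35 tcp [ 0.5796 -0.0046  0.3057] yaw -1.449 F [-0.4 -1.1 -2.9] open 0.0555
[-0.021  0.376  0.004] [-0.     0.001  0.034]
[-0.02   0.376  0.176] [-0.     0.001  0.034]
[-0.02   0.377  0.321] [-0.     0.001  0.034]
```

>>> apply_moves(rows=[-0.017,0.05,0,0,0,0.034,-0.017,0.11,0,0,0,0.034,-0.017,0.17,0,0,0,0.034,-0.017,0.23,0,0,0,0.034,-0.017,0.29,0,0,0,0.034,-0.017,0.34,0,0,0,0.034,-0.017,0.376,0,0,0,0.034,-0.017,0.376,0,0,0,0.034,-0.017,0.376,0.06,0,0,0.034,-0.017,0.376,0.12,0,0,0.034,-0.017,0.376,0.15,0,0,0.034,-0.017,0.376,0.15,0,0,0.034])

```text
t: 16.55
tool_pos: [0.5952, -0.228, 0.2112]
tool_rot: [-3.135, -0.108, 0.012]
contact_force: [-0.9, -0.6, -3.1]
opening: 0.0552
grip_force: 33.0
```

```bash
python3 - <<'E'
from h import *
im,d=ctrl.get_image("side"); cv2.imwrite("pics/s5.png",cv2.resize(im[130:350,250:430],None,fx=2.7,fy=2.7))
plan([lane(.04,0,.15),lane(.04,0,.115)],LY-np.pi/2)
E
```

```text
t 16.6 tcp [ 0.5965 -0.2288  0.2143] yaw -1.502 F [ 0.3 -0.2 -0.9] open 0.055
[0.001 0.003 0.107] [-0.002  0.002  0.001]
[0.001 0.003 0.166] [-0.002  0.002  0.001]
```

View pics/s5.png

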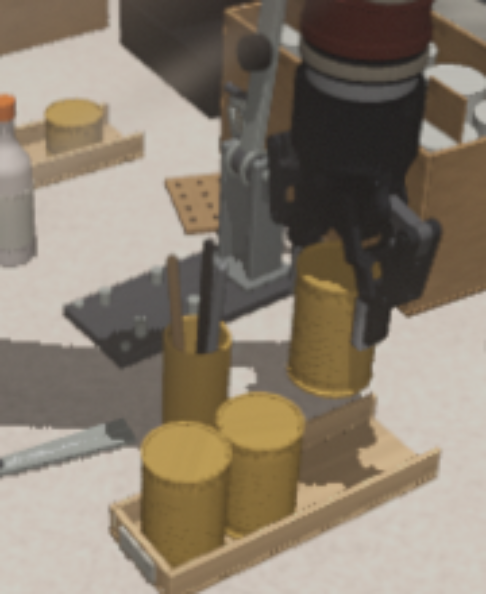

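The tin is held upright above the lane, behind the two older tins, and clear of the walls. I'll lower it slowly.

>>> apply_moves(rows=[0.001,0.003,0.03,0,0,0,0.001,0.003,0.06,0,0,0,0.001,0.003,0.09,0,0,0,0.001,0.003,0.115,0,0,0,0.001,0.003,0.135,0,0,0,0.001,0.003,0.145,0,0,0,0.001,0.003,0.152,0,0,0,0.001,0.003,0.152,0,0,0,0.001,0.003,0.152,0,0,0])

```text
t: 17.5
tool_pos: [0.5985, -0.2319, 0.1259]
tool_rot: [3.139, 0.107, 0.002]
contact_force: [0.6, -0.9, -2.0]
opening: 0.0554
grip_force: 33.0
```

>>> apply_moves(rows=[0,0,0.003,0,0,0,0,0,0.005,0,0,0,0,0,0.007,0,0,0,0,0,0.009,0,0,0,0,0,0.009,0,0,0])

```text
t: 18.0
tool_pos: [0.5979, -0.2316, 0.1195]
tool_rot: [-3.14, -0.107, 0.001]
contact_force: [0.8, 0.8, -1.6]
opening: 0.0556
grip_force: 33.0
```

>>> apply_moves(rows=[0,0,0.002,0,0,0,0,0,0.004,0,0,0,0,0,0.005,0,0,0,0,0,0.005,0,0,0])

```text
t: 18.4
tool_pos: [0.5979, -0.2316, 0.1165]
tool_rot: [-3.14, -0.107, 0.0]
contact_force: [0.6, -0.5, -2.4]
opening: 0.0557
grip_force: 33.0
```

>>> apply_moves(rows=[0,0,0.002,0,0,0,0,0,0.003,0,0,0,0,0,0.003,0,0,0])

```text
t: 18.7
tool_pos: [0.5982, -0.2318, 0.1156]
tool_rot: [3.14, 0.107, 0.0]
contact_force: [-2.4, 0.9, 1.5]
opening: 0.0553
grip_force: 33.3
```

The tin is touching down (force now +1.5 N). I'll release and rise.

>>> apply_moves(rows=[0,0,0,0,0,0,0,0,0,0,0,0,0,0,0,0,0,0,0,0,0,0,0,0,0,0,0,0,0,0,0,0,-0.03,0,0,0,0,0,-0.08,0,0,0,0,0,-0.16,0,0,0,0,0,-0.24,0,0,0,0,0,-0.32,0,0,0,0,0,-0.32,0,0,0,0,0.3,-0.35,0,0,0,0,0.3,-0.35,0,0,0,0,0.3,-0.35,0,0,0,0,0.3,-0.35,0,0,0], grip=1)

```text
t: 20.2
tool_pos: [0.6097, -0.4144, 0.3262]
tool_rot: [3.138, 0.104, 0.001]
contact_force: [-0.0, 1.0, 0.2]
opening: 0.0854
grip_force: 0.0
```

```bash
python3 - <<'E'
from h import *
im,d=ctrl.get_image("side"); cv2.imwrite("pics/s6.png",cv2.resize(im[80:350,230:430],None,fx=2.2,fy=2.2))
W=cloud("side",d); z=W[...,2]; L=(W[...,:2]-LC); x=L@LX; y=L@LYv
m=(abs(z-.087)<.004)&(abs(y)<.045)&(x>-.12)&(x<.1)
print(np.nanmin(x[m]),np.nanmax(x[m]),np.nanmin(y[m]),np.nanmax(y[m]))
for b in blobs(m&(x>.0115),40):
    e=cv2.fitEllipse(max(cv2.findContours(b.astype(np.uint8),0,1)[0],key=len)); q=onz("side",[e[0]],.087)[0,:2]-LC; print(e,q@LX,q@LYv)
plan([])
E
```

```text
-0.10340784573296563 0.06735902955053688 -0.02871959819481094 0.028686171868288955
((373.97509765625, 274.9510803222656), (21.216041564941406, 31.69240951538086), 98.03482818603516) 0.03862481552293773 -0.002211130460425949
t 20.25 tcp [ 0.6091 -0.4181  0.3263] yaw -1.508 F [-3.   0.3 -0.6] open 0.0853
```

View pics/s6.png

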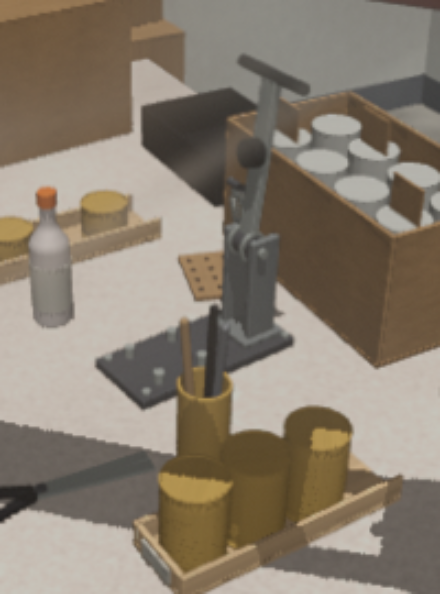

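All three tins stand upright in the lane. The finished tin is at lane x ≈ 0.039, the press arm is open, and nothing else has moved. Handing in now.

```bash
python3 -c "
from station import ctrl
print(ctrl.finish_job())"
```

```text
the job is handed in; nothing more can be done
None
```

I handed the job in at about 20 s of the 69 s allowed; the hand-in gave no verdict. At my last camera check the press arm was standing open, the two older tins were upright against the front stop, and the finished tin stood close behind them at lane x ≈ 39 mm, with nothing else visibly moved.

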